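Measure on the drying peg, pestle in the cradle

TASK

The washed steel measure was left lying in the wooden cradle. Invert it over the empty drying peg so that it stands upside down with its rim all the way down on the ribs of the peg's foot; then lay the standing pestle on its side in the freed cradle, its wooden shaft resting in both notches, roughly centred, and its head clear beyond one end. Set both down gently, let go, and do not disturb the other things on the counter, including the beaker drying on the other peg.

Things in the scene. Friction and masses are not known exactly. Their poses are not given: they have to be found in the camera images.
- measure: stainless steel measure: a straight round cup, 52 mm outer diameter, 85 mm long, wall 3 mm, floor 4 mm thick (inner diameter 46), about 0.12 kg. At the start it lies on its side in the cradle, mouth pointing roughly to the robot's left (+y). Origin: on its axis, half way along (42.5 mm from either end); its x axis runs along the cup's axis towards the open mouth.
- measure_mouth (a point): centre of the measure's mouth, in the plane of the rim (42.5 mm from its origin along its x axis)
- peg: the empty drying peg, grey plastic, fixed to the counter: a round foot 90 mm across and 6 mm thick with radial ribs whose tops are 10 mm above the counter, and an upright post of 30 mm diameter that narrows above 54 mm to 12 mm at its tip, 66 mm above the counter. Origin: centre of the underside of the foot, z up. An identical peg 14 to 24 cm away carries an upside-down beaker.
- peg_seat (a point): on the peg's axis at the height of the rib tops (10 mm above the counter), where the centre of the measure's mouth comes to lie
- cradle: low wooden cradle fixed to the counter: a 76 x 50 x 6 mm board with two V-notched upright plates, each 6 mm thick, at x = -28 and +28 mm; the notches are wide V's (30 degrees slope on each side), 45 mm across, lowest point 25 mm above the counter, arm tops 38 mm. Origin: centre of the underside; x axis along the thing lying in it (roughly to the robot's left), y across, z up.
- cradle_rest (a point): middle of the cradle, 39 mm above the counter: on the axis of a 24 mm shaft that lies in both notches
- pestle: pestle standing on its head, 130 mm tall, about 0.13 kg: white porcelain head 34 mm in diameter up to 18 mm above the counter, narrowing to 24 mm at 30 mm, then a straight wooden shaft of 24 mm diameter up to 124 mm and a chamfered end at 130 mm. Centre of mass about 56 mm above the underside. Origin: centre of its underside (the head's flat end); z axis along the shaft, away from the head.
- pestle_shaft (a point): point on the pestle's axis 68 mm from the head's flat end: this point belongs over the middle of the cradle (within 20 mm), so that both notches hold the shaft and the head stays outside; the head may point to either end
- beaker: bystander: shorter, wider steel beaker (62 mm diameter, 75 mm tall) drying upside down on the other peg. Origin: centre of its rim, on top of that peg's ribs.
- mortar: bystander: white porcelain bowl, 124 mm across, 65 mm tall. Origin: centre of the underside.
- jug: bystander: white bottle, 70 mm diameter, 170 mm tall. Origin: centre of the underside.
- dish: bystander: small low white dish, 80 mm across, 22 mm tall. Origin: centre of the underside.
- pilljar: bystander: small amber jar, 48 mm diameter, 60 mm tall. Origin: centre of the underside.
- pencup: bystander: steel pen cup, 72 mm diameter, 95 mm tall with pens up to 155 mm. Origin: centre of the underside.
- spatula: bystander: spatula 170 mm long, lying flat, x axis along it. Origin: middle of its underside.
There are look-alikes about, which are no part of the job. Leave any orange look-alike of the pestle alone.

How it is judged:
By the outcome, as a careful person would: the job done as asked, in the order asked, and still so for the second after the job is handed in, with the robot touching nothing.
It also fails if it takes over 72 s, if anything falls off the work surface, if the arm or the gripper's body presses on something with over 40 N, if the wrist force passes 120 N, or if a joint passes its speed limit or range.

ROBOT

A 6-joint arm with a two-finger parallel gripper is mounted at the origin on the work surface. World frame = base frame: x ahead of the robot, y to its left, z up, the work surface at z = 0. Lengths are in m, angles in degrees, forces in N, time in s.
With the tool pointing down it reaches from about 0.325 to 0.9 m from the base axis. Payload 3.5 kg.
Tool frame: the origin (TCP) lies at the very end of the fingers, on their centre line; the grasp point (between the pads) lies 19 mm behind it; z points along the fingers, y is the line along which they close (so a half turn about z gives the same grasp; the last joint's range is limited). The gripper opens to 85 mm and grips with 20 to 120 N. Pads are 22 mm wide; open, the fingers measure 114 mm over their backs; the gripper's body (76 mm by 85 mm) begins 54 mm behind the grasp point. The pads swing forward as they close: fully open they stand 13 mm farther back than shut.
Start: joints at [-79.148, 15.837, -1.513, 72.651, 0, 84.076], TCP at [0.18, -0.598, 0.231] pointing down, gripper open.
Joint ranges: [-178.77, 178.77], [-48.84, 107.48], [-61.69, 71.31], [-111.58, 123.2], [-90, 87.43], [-180, 180]. Speed limits (degrees/s): [147.25, 147.25, 180, 180, 180, 180].

INTERFACE

Orientations are given as a 3x3 rotation matrix whose columns are the frame's x, y, z axes.
In Python, from cell import robot gives the robot as it stands.
- The arm moves only by the shell command python3 -m crank 'ROWS' [FORCE]. ROWS is JSON, one flat list of numbers, 7 for each row, row after row: the closure, from -1 (fully open) to 1 (shut), then the shift along the tool's x, y, z in mm, then the turn, a rotation vector about the tool's x, y, z in rad. In form: [grip, dx, dy, dz, rx, ry, rz, grip, dx, dy, dz, rx, ry, rz, ...]. A call has exactly 5 rows; each row is the pose to reach, as a shift and turn from the pose commanded when the call began, along the tool's axes at that moment; what a row does not reach only later rows make up. A row lasts 1/10 s, in which the tool goes at most 50 mm and 8.59 degrees, less where a joint would pass 70% of its speed; a pose out of reach is approached as far as the arm can. A call with a gripper value outside its range is refused whole. The fingers move at their own pace and stop on an object; FORCE is the grip in N (left out, the last holds). Time passes only in rows, so rows that repeat a pose let the fingers close, or fill a call up. It gives the time, the measured TCP pose, the force, the opening and the grip force at its end, in the units of the state.
- robot.read_state(): the state, without advancing time (a new reading comes with each control period).
- robot.snapshot(name): name is "side" or "top"; returns the picture (480x640x3 uint8, red, green, blue); there is no depth.
- robot.camera_params(name): a dict with "mtx" (3x3 intrinsics, pixels), "extrinsics" (4x4, takes a point from camera to world coordinates). Camera axes: x right, y down, z forward; pixel columns grow to the right and rows downward; lengths in m; the calibration is good to about 2 mm. A picture is of the moment at which its call begins. camera_params takes no time and is no camera call.
- robot.sign_off(): hands the job in; it is judged then, once.
The state is a dict: "t": time; "joints": joint angles; "qvel": joint speeds; "joint_efforts": joint torques, N m; "eef_pos": TCP position; "tool_rot": TCP orientation; "wrist_force": force on the tool from outside, world axes, zero at the start; "ft_torque": the same for the moment, N m; "opening": finger opening in m; "grasp_force": force on a finger pad.
Only numpy, scipy, OpenCV 4.12 (cv2) and the standard library are available. Lean on these libraries where they do the work, as an engineer would, in place of code of your own. Each camera call takes 0.05 s, during which the arm holds its last target. There are 200 camera calls.

## Working session

There is one attempt and no reset: what is moved stays moved. The work goes in short steps, Python scripts to look and compute and a shell command to move; the robot and the scene stay as the last step left them, time stands still between calls to the robot, and variables do not carry over. Pictures are saved under pics/ and viewed, at most 10 in all, crops included, and the job is handed in when it is done.

```bash
mkdir -p pics; ls
python3 - <<'E'
from cell import robot
import cv2
for n in("side","top"):
    cv2.imwrite(f"pics/{n}0.png",robot.snapshot(n)[:,:,::-1]); p=robot.camera_params(n); print(n,p["mtx"],p["extrinsics"])
s=robot.read_state(); print(s)
E
```

```text
pics
side [[581.87756014   0.         314.31681601]
 [  0.         581.87756014 231.54832532]
 [  0.           0.           1.        ]] [[-0.89341141 -0.29979543  0.3345725   0.16326869]
 [-0.44916271  0.58234443 -0.67758972  0.77700287]
 [ 0.00830187 -0.75564387 -0.65493008  0.90250599]
 [ 0.          0.          0.          1.        ]]
top [[522.37408099   0.         319.02439094]
 [  0.         522.37408099 248.13430752]
 [  0.           0.           1.        ]] [[-0.01678161 -0.98083697  0.19410621  0.29749127]
 [-0.99980177  0.01438115 -0.01376937 -0.07430614]
 [ 0.01071404 -0.1942988  -0.98088388  1.35765204]
 [ 0.          0.          0.          1.        ]]
{'t': 0.1, 'joints': array([-7.91501945e+01,  1.58782930e+01, -1.58972686e+00,  7.26505994e+01,
       -2.11823289e-04,  8.40740227e+01]), 'qvel': array([ 0.06705551, -0.0276923 ,  0.07790566,  0.05857302, -0.0414268 ,
        0.02689341]), 'joint_efforts': array([ 1.38049007e-03, -4.46707463e+01,  2.96128607e+01,  8.45650909e-03,
       -1.17457407e-04,  2.05078727e-06]), 'eef_pos': array([ 0.18023171, -0.59771506,  0.23022603]), 'tool_rot': array([[ 9.57441617e-01,  2.88626740e-01, -3.93333121e-04],
       [ 2.88626931e-01, -9.57439483e-01,  2.03259036e-03],
       [ 2.10067269e-04, -2.05961313e-03, -9.99997857e-01]]), 'wrist_force': array([ 0.57586273,  0.35318109, -0.0057799 ]), 'ft_torque': array([0.00027557, 0.01036262, 0.00719328]), 'grasp_force': 0.0, 'opening': 0.08529026874313546}
```

View pics/side0.png

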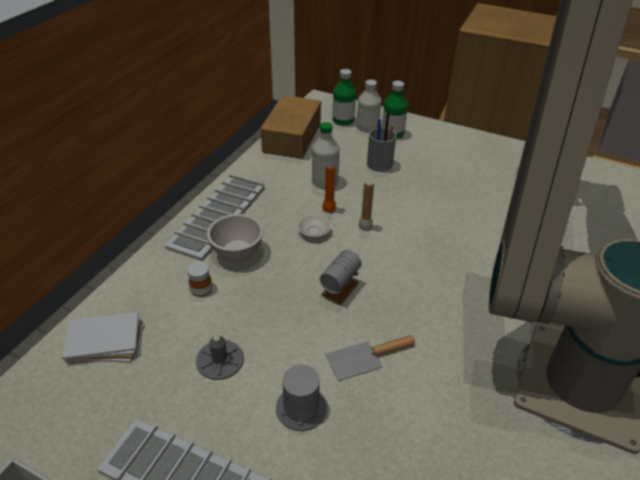

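View pics/top0.png

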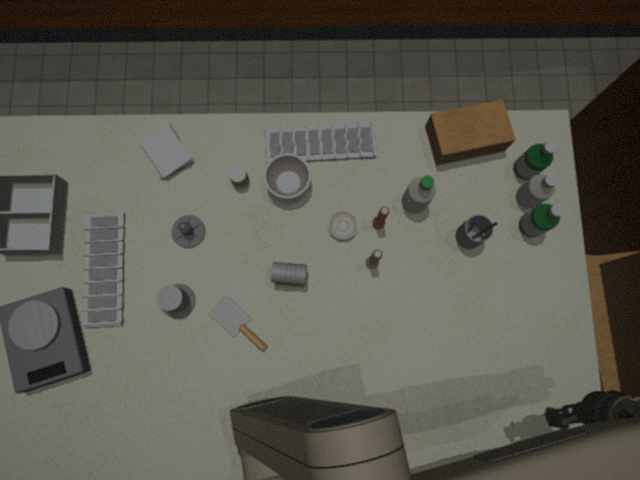

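Side: the measure lies in the cradle at (341,272). The empty peg is at (219,355) and the beaker's peg at (301,395). There are two pestle-like things: a brown wooden one with a white head at (367,205) and an orange one at (330,190). Top: measure (289,273), peg (188,231), beaker (172,300), wooden pestle (375,260), orange one (381,218). The wooden shaft on a white head fits the description, and I'll confirm it in an enlarged crop.

```bash
cat > h.py <<'E'
import numpy as np,cv2
from cell import robot
from scipy.spatial.transform import Rotation as R
def cam(n):
    p=robot.camera_params(n); return np.array(p["mtx"]),np.array(p["extrinsics"])
def P(n):
    K,E=cam(n); return K@np.linalg.inv(E)[:3]
def tri(s,t):
    X=cv2.triangulatePoints(P("side"),P("top"),np.array(s,float).reshape(2,1),np.array(t,float).reshape(2,1)); X=X[:3,0]/X[3,0]
    return X,proj("side",X)-s,proj("top",X)-t
def proj(n,X):
    q=P(n)@np.append(X,1); return q[:2]/q[2]
def plane(n,u,z):
    K,E=cam(n); d=E[:3,:3]@np.linalg.inv(K)@[u[0],u[1],1]; o=E[:3,3]; return o+d*(z-o[2])/d[2]
def crop(im,x,y,w,h,s):
    c=cv2.resize(im[y:y+h,x:x+w],None,fx=s,fy=s,interpolation=cv2.INTER_CUBIC)
    c=cv2.convertScaleAbs(c,alpha=1.4)
    for i in range(0,w,10):
        cv2.line(c,(i*s,0),(i*s,10 if (x+i)%50==0 else 5),(0,255,255),1)
        if (x+i)%20==0: cv2.putText(c,str(x+i),(i*s,20),0,.4,(0,255,255),1)
    for i in range(0,h,10):
        cv2.line(c,(0,i*s),(5,i*s),(0,255,255),1)
        if (y+i)%20==0: cv2.putText(c,str(y+i),(6,i*s+4),0,.4,(0,255,255),1)
    return c
E
python3 - <<'E'
from h import *
s=cv2.imread("pics/side0.png");t=cv2.imread("pics/top0.png")
a=crop(s,310,160,80,150,4);b=crop(t,260,200,120,50,4)
b=crop(t,260,195,120,100,4);z=np.zeros((200,480,3),np.uint8)
cv2.imwrite("pics/c1.png",np.hstack([a,np.vstack([b,z])]))
a=crop(s,190,320,150,110,4)[:, :400];a=crop(s,185,325,70,60,6);b=crop(t,160,205,60,60,6)
cv2.imwrite("pics/c2.png",np.hstack([a,b]))
E
```

```text
(no output)
```

View pics/c1.png

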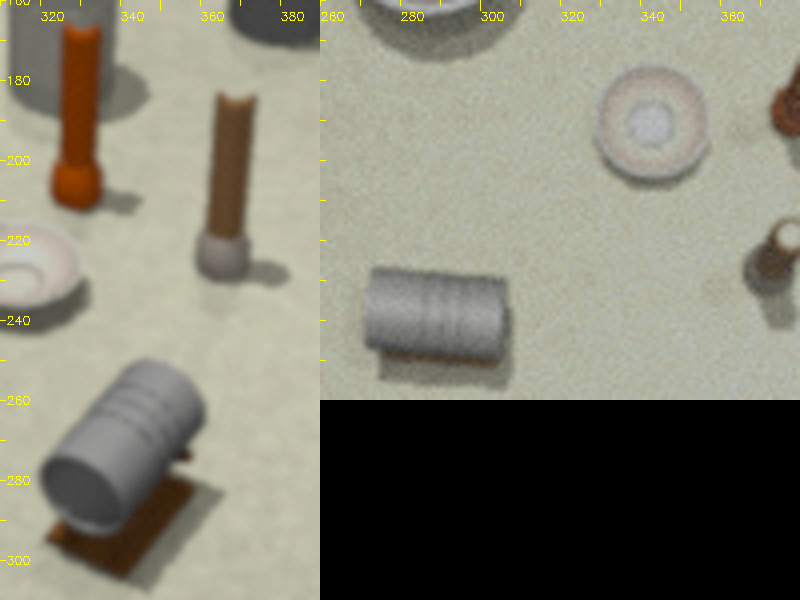

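View pics/c2.png

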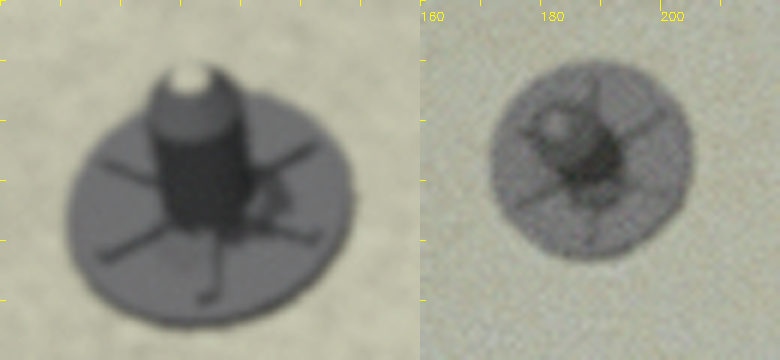

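Crop 1 confirms it: the wooden pestle with the white porcelain head is at side (367,205), its foot near (365.5,227) and its tip at (369,184.5); in top, tip (377.5,254) and head (372.5,264.5). The other one is orange all over. The measure's mouth centre is at side (331,283), top (272,272); its base is at side (351,259.5), top (306,275). Crop 2: peg foot centre at side (220,359.7), top (188.7,231.7); tip at (216.7,338.3) and (182.7,225.7).

Run:
```python
from h import *
np.set_printoptions(precision=4,suppress=True)
for k,s,t in [("mouth",(330.8,283),(272.1,272)),("base",(351.2,259.5),(306.3,275)),("ptop",(369,184.5),(377.5,254.2)),("pfoot",(365.5,226.5),(372.5,264.5)),("foot",(220,359.7),(188.7,231.7)),("tip",(216.7,338.3),(182.7,225.7))]:
    print(k,*tri(s,t))
print("foot z3",plane("side",(220,359.7),.003),plane("top",(188.7,231.7),.003))
print("tip z66",plane("side",(216.7,338.3),.066),plane("top",(182.7,225.7),.066))
print("pestle top z130",plane("side",(369,184.5),.13),plane("top",(377.5,254.2),.13))
print("beaker",plane("top",(172,299),.085))
print("cradle board corners side z6",*[plane("side",(310+a/4,160+b/4),.006) for a,b in[(46,538),(127,578),(195,487)]])
print("dish",plane("top",(343,226),.01),"orange",plane("top",(380,220),.05),"mortar",plane("top",(288,178),.06),"jar",plane("top",(239,177),.06))
```

```text
mouth [0.4956 0.0265 0.0548] [-0.0716 -0.0203] [0.0187 0.0717]
base [ 0.4879 -0.0593  0.0507] [0.1648 0.0451] [-0.0435 -0.1729]
ptop [ 0.525  -0.2323  0.122 ] [-0.0114 -0.0031] [0.0034 0.0134]
pfoot [ 0.5231 -0.2335 -0.0036] [0.7807 0.2081] [-0.2205 -0.8874]
foot [ 0.617   0.2531 -0.0018] [0.3188 0.1064] [-0.092  -0.2806]
tip [0.6172 0.2532 0.062 ] [0.0458 0.0156] [-0.0136 -0.0406]
foot z3 [0.6152 0.256  0.003 ] [0.6151 0.2517 0.003 ]
tip z66 [0.6152 0.2557 0.066 ] [0.6161 0.2522 0.066 ]
pestle top z130 [ 0.5213 -0.2219  0.13  ] [ 0.5236 -0.2312  0.13  ]
beaker [0.4286 0.2671 0.085 ]
cradle board corners side z6 [0.5176 0.0222 0.006 ] [0.4682 0.0283 0.006 ] [ 0.4629 -0.0474  0.006 ]
dish [ 0.6231 -0.1579  0.01  ] orange [ 0.628  -0.2514  0.05  ] mortar [ 0.7413 -0.015   0.06  ] jar [0.7457 0.1122 0.06  ]
```

```bash
cat >> h.py <<'E'
np.set_printoptions(precision=4,suppress=True)
K=np.array([0,0,1.])
def avg(s,t,z): return (plane("side",s,z)+plane("top",t,z))/2
m,b=avg((330.8,283),(272.1,272),.055),avg((351.2,259.5),(306.3,275),.055)
a=(m-b)/np.linalg.norm(m-b); c=np.cross(a,K); mc=(m+b)/2
peg=avg((216.7,338.3),(182.7,225.7),.066)*[1,1,0]
pes=avg((369,184.5),(377.5,254.2),.13)*[1,1,0]
def rot(tilt,ax=a):  # tilt>0: tool points down and towards +ax
    t=np.radians(tilt); z=-np.cos(t)*K+np.sin(t)*ax; y=np.cross(ax,K); return np.stack([np.cross(y,z),y,z],1)
def delta(p,Rt):
    s=robot.read_state(); R0=s["tool_rot"]
    print("t %.2f"%s["t"],"shift mm",(R0.T@(p-s["eef_pos"])*1000).round(1),"rotvec",R.from_matrix(R0.T@Rt).as_rotvec().round(4),"| F",s["wrist_force"].round(1),"grip",round(s["grasp_force"],1),"open",round(s["opening"],4),"q",s["joints"].round(1))
E
python3 - <<'E'
from h import *
print(m,b,np.linalg.norm(m-b),a,mc,peg,pes)
G=mc-.005*a; r=rot(45); print(G)
delta(np.array([.47,-.12,.26]),rot(0)); delta(G+.013*r[:,2]-.09*r[:,2],r)
E
```

```text
[0.4956 0.0266 0.055 ] [ 0.4867 -0.0572  0.055 ] 0.08427301936451397 [0.105  0.9945 0.    ] [ 0.4912 -0.0153  0.055 ] [0.6157 0.2539 0.    ] [ 0.5224 -0.2266  0.    ]
[ 0.4906 -0.0203  0.055 ]
t 0.10 shift mm [ 415.3 -373.8  -28.9] rotvec [-0.0017 -0.0014 -1.1728] | F [ 0.6  0.4 -0. ] grip 0.0 open 0.0853 q [-79.2  15.9  -1.6  72.7  -0.   84.1]
t 0.10 shift mm [ 442.7 -412.8  121.7] rotvec [ 0.4578  0.6901 -1.1097] | F [ 0.6  0.4 -0. ] grip 0.0 open 0.0853 q [-79.2  15.9  -1.6  72.7  -0.   84.1]
```

```bash
python3 -m crank '[-1,187,-168,-13,0,0,-0.53,-1,187,-168,-13,0,0,-0.53,-1,187,-168,-13,0,0,-0.53,-1,187,-168,-13,0,0,-0.53,-1,187,-168,-13,0,0,-0.53]'
python3 - <<'E'
from h import *
delta(np.array([.47,-.12,.26]),rot(0)); r=rot(45);delta(mc-.005*a-.077*r[:,2],r)
E
```

```text
t: 0.6
eef_pos: [0.3105, -0.383, 0.2438]
tool_rot: [[0.68, 0.734, -0.0], [0.734, -0.68, 0.001], [0.0, -0.001, -1.0]]
wrist_force: [0.3, 0.1, 1.2]
opening: 0.0855
grasp_force: 0.0
t 0.60 shift mm [301.3 -61.7 -16. ] rotvec [-0.0005 -0.0006 -0.6421] | F [0.3 0.1 1.2] grip 0.0 open 0.0855 q [-58.5   2.  -16.3  71.7   0.   74.3]
t 0.60 shift mm [344.8 -81.6 134.6] rotvec [ 0.2515  0.757  -0.6085] | F [0.3 0.1 1.2] grip 0.0 open 0.0855 q [-58.5   2.  -16.3  71.7   0.   74.3]
```

```bash
python3 -m crank '[-1,230,-50,-16,0,0,-0.64,-1,230,-50,-16,0,0,-0.64,-1,230,-50,-16,0,0,-0.64,-1,230,-50,-16,0,0,-0.64,-1,230,-50,-16,0,0,-0.64]'
python3 - <<'E'
from h import *
r=rot(45);delta(mc-.005*a-.077*r[:,2],r)
E
```

```text
t: 1.1
eef_pos: [0.4304, -0.1797, 0.2602]
tool_rot: [[0.103, 0.995, 0.0], [0.995, -0.103, 0.001], [0.001, -0.0, -1.0]]
wrist_force: [0.3, -0.4, 0.9]
opening: 0.0853
grasp_force: 0.0
t 1.10 shift mm [110.2  43.4 150.8] rotvec [-0.001   0.7848  0.0022] | F [ 0.3 -0.4  0.9] grip 0.0 open 0.0853 q [-30.6  -1.3 -17.6  73.7   0.   65.3]
```

```bash
python3 -m crank '[-1,110,43,100,0,0.785,0,-1,110,43,110,0,0.785,0,-1,110,43,151,0,0.785,0,-1,110,43,151,0,0.785,0,-1,110,43,151,0,0.785,0]';  python3 -m crank '[-1,0,0,0,0,0.04,0,-1,0,0,0,0,0.04,0,-1,0,0,0,0,0.04,0,-1,0,0,0,0,0.04,0,-1,0,0,0,0,0.04,0]';python3 - <<'E'
from h import *
r=rot(45);delta(mc-.005*a-.077*r[:,2],r); delta(mc-.005*a+.013*r[:,2],r)
s=robot.snapshot("side")[:,:,::-1];t=robot.snapshot("top")[:,:,::-1]
cv2.imwrite("pics/a.png",np.hstack([crop(s,250,140,160,180,3)[:, :400],crop(t,230,200,130,180,3)]))
E
```

```text
t: 1.6
eef_pos: [0.4818, -0.0738, 0.1057]
tool_rot: [[0.08, 0.994, 0.068], [0.721, -0.105, 0.685], [0.688, -0.006, -0.725]]
wrist_force: [-0.7, 0.4, 0.0]
opening: 0.0856
grasp_force: 0.0
t: 2.1
eef_pos: [0.4848, -0.0774, 0.1102]
tool_rot: [[0.074, 0.994, 0.077], [0.701, -0.107, 0.705], [0.709, 0.002, -0.705]]
wrist_force: [0.1, -0.2, 0.2]
opening: 0.085
grasp_force: 0.0
t 2.10 shift mm [ 1.6 -0.2  2.7] rotvec [ 0.0027 -0.0029  0.0002] | F [ 0.1 -0.2  0.2] grip 0.0 open 0.085 q [-38.3  23.7 -19.7  74.7  37.   48.2]
t 2.10 shift mm [ 1.3 -0.4 92.7] rotvec [ 0.0027 -0.0029  0.0002] | F [ 0.1 -0.2  0.2] grip 0.0 open 0.085 q [-38.3  23.7 -19.7  74.7  37.   48.2]
```

View pics/a.png

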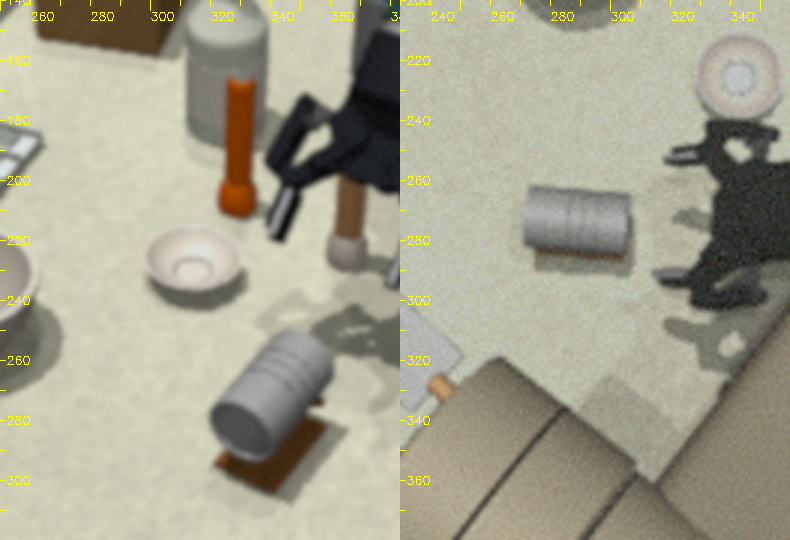

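The gripper straddles the measure's axis: fingers at top (318,252) and (317,292), measure end at (306,275), with the pestle and dish clear. Next I advance and grip.

```bash
python3 -m crank '[-1,1,0,25,0,0,0,-1,1,0,50,0,0,0,-1,1,0,70,0,0,0,-1,1,0,85,0,0,0,-1,1,0,92,0,0,0]' 50;  python3 -m crank '[0.1,0,0,0,0,0,0,0.3,0,0,0,0,0,0,0.6,0,0,0,0,0,0,0.6,0,0,0,0,0,0,0.6,0,0,0,0,0,0]';python3 - <<'E'
from h import *
r=rot(45); delta(mc-.005*a+.013*r[:,2],r)
E
```

```text
t: 2.7
eef_pos: [0.4908, -0.0106, 0.0449]
tool_rot: [[0.075, 0.994, 0.075], [0.7, -0.106, 0.706], [0.71, -0.001, -0.704]]
wrist_force: [1.7, 0.1, -0.1]
opening: 0.0853
grasp_force: 0.0
t: 3.2
eef_pos: [0.4927, -0.0129, 0.0461]
tool_rot: [[0.075, 0.994, 0.079], [0.7, -0.109, 0.706], [0.71, 0.002, -0.704]]
wrist_force: [0.9, -1.5, 4.5]
opening: 0.051
grasp_force: 52.1
t 3.20 shift mm [ 0.9 -1.3  1.3] rotvec [ 0.0044 -0.0045 -0.0011] | F [ 0.9 -1.5  4.5] grip 52.1 open 0.051 q [-32.1  26.1 -25.8  61.7  39.8  55.4]
```

```bash
python3 -m crank '[0.6,8,0,-8,0,0,0,0.6,30,0,-30,0,0,0,0.6,64,0,-64,0,0,0,0.6,92,0,-92,0,0,0,0.6,110,0,-110,0,0,0]'
python3 - <<'E'
from h import *
s=robot.read_state(); r=rot(-45)
# measure in tool frame: centre from grasp: keep measured pose at grasp
print(mc, s["eef_pos"]);
pG=np.array([.4927,-.0129,.0461]); off=np.array([[.075,.994,.079],[.7,-.109,.706],[.71,.002,-.704]]).T@(m-pG); print("mouth in tool",off)
for h in(.15,):
  for th in (0,20,40,60,-90):
    ax=R.from_rotvec([0,0,-np.radians(th)]).apply(a); rr=rot(-45,ax); print(th); delta(peg+[0,0,h]-rr@off,rr)
E
```

```text
t: 3.7
eef_pos: [0.4917, -0.0131, 0.2037]
tool_rot: [[0.074, 0.994, 0.078], [0.701, -0.108, 0.705], [0.709, 0.002, -0.705]]
wrist_force: [0.0, 1.0, -1.3]
opening: 0.0515
grasp_force: 52.4
[ 0.4912 -0.0153  0.055 ] [ 0.4917 -0.0131  0.2037]
mouth in tool [ 0.0342 -0.0014  0.0218]
0
t 3.70 shift mm [180.3  95.9 201.6] rotvec [ 0.0025 -1.5735 -0.0029] | F [ 0.   1.  -1.3] grip 52.4 open 0.0515 q [-32.1  14.5 -18.9  80.2  39.7  55.4]
20
t 3.70 shift mm [180.4  92.8 201.6] rotvec [ 0.0019 -1.5568  0.3846] | F [ 0.   1.  -1.3] grip 52.4 open 0.0515 q [-32.1  14.5 -18.9  80.2  39.7  55.4]
40
t 3.70 shift mm [181.1  90.  202.4] rotvec [ 0.0013 -1.5048  0.77  ] | F [ 0.   1.  -1.3] grip 52.4 open 0.0515 q [-32.1  14.5 -18.9  80.2  39.7  55.4]
60
t 3.70 shift mm [182.5  87.6 203.8] rotvec [ 0.0006 -1.4168  1.151 ] | F [ 0.   1.  -1.3] grip 52.4 open 0.0515 q [-32.1  14.5 -18.9  80.2  39.7  55.4]
-90
t 3.70 shift mm [187.5 103.2 208.8] rotvec [ 0.0043 -1.2083 -1.7129] | F [ 0.   1.  -1.3] grip 52.4 open 0.0515 q [-32.1  14.5 -18.9  80.2  39.7  55.4]
```

```bash
python3 -m crank '[0.6,16,8,18,0,-0.14,0,0.6,32,17,36,0,-0.28,0,0.6,49,26,55,0,-0.42,0,0.6,65,34,73,0,-0.56,0,0.6,81,43,91,0,-0.7,0]'
python3 - <<'E'
from h import *
off=np.array([.0342,-.0014,.0218]);rr=rot(-45); delta(peg+[0,0,.15]-rr@off,rr)
E
```

```text
t: 4.2
eef_pos: [0.5471, 0.104, 0.1959]
tool_rot: [[0.108, 0.994, 0.012], [0.991, -0.109, 0.083], [0.084, 0.003, -0.996]]
wrist_force: [0.4, -1.0, -1.7]
opening: 0.0513
grasp_force: 52.3
t 4.20 shift mm [146.6  53.2  18.8] rotvec [ 0.0017 -0.8693 -0.0047] | F [ 0.4 -1.  -1.7] grip 52.3 open 0.0513 q [  1.6   9.3 -14.2  65.6   4.7  97.9]
```

```bash
python3 -m crank '[0.6,24,9,3,0,-0.14,0,0.6,49,18,6,0,-0.28,0,0.6,73,27,9,0,-0.42,0,0.6,98,35,12,0,-0.56,0,0.6,122,44,15,0,-0.7,0]';python3 -m crank '[0.6,0,0,0,0,-0.11,0,0.6,0,0,0,0,-0.11,0,0.6,0,0,0,0,-0.11,0,0.6,0,0,0,0,-0.11,0,0.6,0,0,0,0,-0.11,0]'
python3 - <<'E'
from h import *
off=np.array([.0342,-.0014,.0218]);rr=rot(-45); delta(peg+[0,0,.15]-rr@off,rr);delta(peg+[0,0,.09]-rr@off,rr)
E
```

```text
t: 4.7
eef_pos: [0.6045, 0.2224, 0.1918]
tool_rot: [[0.088, 0.994, -0.06], [0.812, -0.106, -0.574], [-0.577, 0.002, -0.817]]
wrist_force: [0.1, -0.6, -1.6]
opening: 0.0514
grasp_force: 52.4
t: 5.2
eef_pos: [0.6046, 0.2196, 0.1923]
tool_rot: [[0.084, 0.994, -0.071], [0.748, -0.11, -0.654], [-0.658, 0.002, -0.753]]
wrist_force: [-0.4, 0.5, -1.5]
opening: 0.0515
grasp_force: 52.5
t 5.20 shift mm [ 21.8   8.7 -15.5] rotvec [-0.0018 -0.0675 -0.005 ] | F [-0.4  0.5 -1.5] grip 52.5 open 0.0515 q [ 28.3  36.8  15.4  94.9 -32.8 132.5]
t 5.20 shift mm [61.3  8.6 29.7] rotvec [-0.0018 -0.0675 -0.005 ] | F [-0.4  0.5 -1.5] grip 52.5 open 0.0515 q [ 28.3  36.8  15.4  94.9 -32.8 132.5]
```

Now move above the peg and look at how the cup hangs.

```bash
python3 -m crank '[0.6,8,3,-6,0,-0.035,0,0.6,16,6,-12,0,-0.067,0,0.6,22,9,-15,0,-0.067,0,0.6,22,9,-15,0,-0.067,0,0.6,22,9,-15,0,-0.067,0]';python3 - <<'E'
from h import *
off=np.array([.0342,-.0014,.0218]);rr=rot(-45); delta(peg+[0,0,.15]-rr@off,rr)
s=robot.snapshot("side")[:,:,::-1];t=robot.snapshot("top")[:,:,::-1]
cv2.imwrite("pics/b.png",np.hstack([crop(s,160,240,100,150,4),crop(t,130,180,100,150,4)]))
q=robot.read_state();mo=q["eef_pos"]+q["tool_rot"]@off; ba=mo-.085*(q["tool_rot"]@rot(45).T@a)
for n in("side","top"): print(n,"mouth",proj(n,mo),"base",proj(n,ba))
E
```

```text
t: 5.7
eef_pos: [0.6163, 0.2456, 0.1879]
tool_rot: [[0.077, 0.994, -0.076], [0.702, -0.109, -0.703], [-0.708, 0.001, -0.707]]
wrist_force: [-0.0, -0.9, -0.4]
opening: 0.0512
grasp_force: 52.5
t 5.70 shift mm [-1.6 -0.1 -0.8] rotvec [-0.002   0.0006 -0.0031] | F [-0.  -0.9 -0.4] grip 52.5 open 0.0512 q [ 30.5  41.9  21.7 100.6 -34.6 136.5]
side mouth [211.9895 307.1773] base [206.3846 272.0795]
top mouth [173.2926 217.696 ] base [163.1921 208.0928]
```

View pics/b.png

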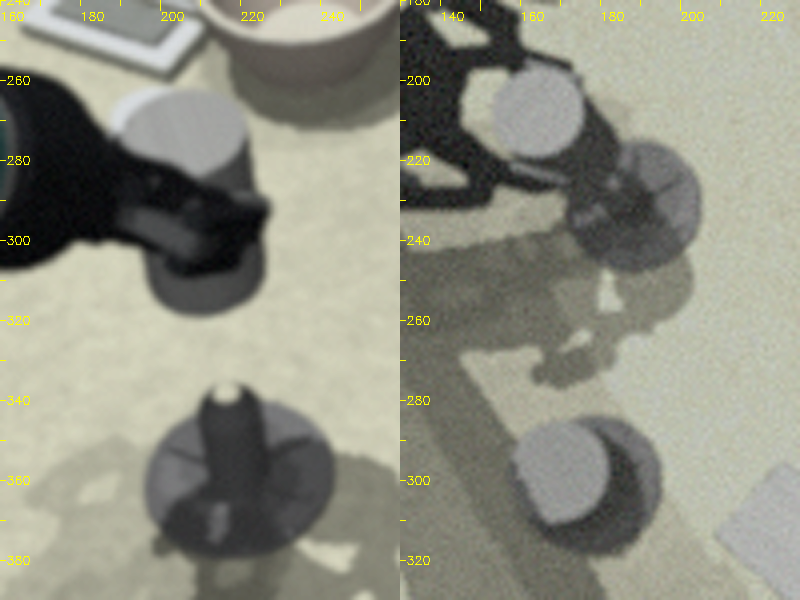

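Side: base disc centre at about (205,273.3), rim bottom near (211,318), peg tip at (216.7,338). Top: base disc at (164.8,208). I compare it with the peg axis per camera.

Run:
```python
from h import *
print("base",plane("side",(205,273.3),.235),plane("top",(164.75,208),.235),tri((205,273.3),(164.75,208)))
print("peg",plane("side",(216.7,338.3),.066),plane("top",(182.7,225.7),.066))
q=robot.read_state();off=np.array([.0342,-.0014,.0218]);mo=q["eef_pos"]+q["tool_rot"]@off; print(mo, -.085*(q["tool_rot"]@rot(45).T@a)+mo)
# side-view rim: bottom front edge of the mouth
import math
pts=[proj("side",mo+.026*np.array([math.cos(t),math.sin(t),0])) for t in np.linspace(0,6.28,60)]
print(np.min(pts,0),np.max(pts,0))
```

```text
base [0.6149 0.2591 0.235 ] [0.6154 0.2505 0.235 ] (array([0.6188, 0.2532, 0.2275]), array([0.6269, 0.2253]), array([-0.2058, -0.5665]))
peg [0.6152 0.2557 0.066 ] [0.6161 0.2522 0.066 ]
[0.6157 0.2544 0.1483] [0.6157 0.2544 0.2333]
[196.6646 296.001 ] [227.2343 318.8041]
```

Base mean (0.615,0.255) agrees with the peg axis (0.616,0.254), and the rim outline matches the prediction to within 0.5 px. Lowering over the peg.

```bash
python3 -m crank '[0.6,12,0,12,0,0,0,0.6,24,0,24,0,0,0,0.6,36,0,36,0,0,0,0.6,48,0,48,0,0,0,0.6,56,0,56,0,0,0]';python3 -m crank '[0.6,8,0,8,0,0,0,0.6,16,0,16,0,0,0,0.6,24,0,24,0,0,0,0.6,30,0,30,0,0,0,0.6,33,0,33,0,0,0]'
python3 - <<'E'
from h import *
off=np.array([.0342,-.0014,.0218]);rr=rot(-45); delta(peg+[0,0,.01]-rr@off,rr)
E
```

```text
t: 6.3
eef_pos: [0.615, 0.2456, 0.1048]
tool_rot: [[0.074, 0.994, -0.079], [0.701, -0.108, -0.705], [-0.71, -0.003, -0.705]]
wrist_force: [0.2, -0.5, -1.2]
opening: 0.0515
grasp_force: 52.5
t: 6.8
eef_pos: [0.6158, 0.2459, 0.0601]
tool_rot: [[0.076, 0.994, -0.077], [0.702, -0.108, -0.704], [-0.709, -0.001, -0.706]]
wrist_force: [0.1, -0.7, -1.4]
opening: 0.0514
grasp_force: 52.5
t 6.80 shift mm [6.9 0.4 8. ] rotvec [-0.0026  0.0021 -0.0014] | F [ 0.1 -0.7 -1.4] grip 52.5 open 0.0514 q [ 30.5  47.8  16.3  89.4 -34.6 136.6]
```

Remaining about 10 mm; lowering slowly, watching the force.

```bash
python3 -m crank '[0.6,1,0,1,0,0,0,0.6,2,0,2,0,0,0,0.6,3,0,3,0,0,0,0.6,4,0,4,0,0,0,0.6,4.5,0,4.5,0,0,0]' | egrep 'eef|force';python3 -m crank '[0.6,0.3,0,0.3,0,0,0,0.6,0.6,0,0.6,0,0,0,0.6,0.9,0,0.9,0,0,0,0.6,1.2,0,1.2,0,0,0,0.6,1.2,0,1.2,0,0,0]' | egrep 'eef|force'
```

```text
eef_pos: [0.6162, 0.2461, 0.055]
wrist_force: [-0.4, 0.8, -1.1]
grasp_force: 52.5
eef_pos: [0.6161, 0.246, 0.053]
wrist_force: [0.7, -0.3, -1.5]
grasp_force: 52.5
```

```bash
python3 -m crank '[0.6,0.2,0,0.2,0,0,0,0.6,0.4,0,0.4,0,0,0,0.6,0.6,0,0.6,0,0,0,0.6,0.8,0,0.8,0,0,0,0.6,0.8,0,0.8,0,0,0]' | egrep 'eef|force'
```

```text
eef_pos: [0.6161, 0.2461, 0.0522]
wrist_force: [-1.2, -0.1, 0.1]
grasp_force: 52.5
```

```bash
python3 -m crank '[0.6,0.2,0,0.2,0,0,0,0.6,0.4,0,0.4,0,0,0,0.6,0.6,0,0.6,0,0,0,0.6,0.8,0,0.8,0,0,0,0.6,0.8,0,0.8,0,0,0]' | egrep 'eef|wrist'; python3 -m crank '[0.6,0,0,0,0,0,0,0.6,0,0,0,0,0,0,0.6,0,0,0,0,0,0,0.6,0,0,0,0,0,0,0.6,0,0,0,0,0,0]' | egrep 'eef|wrist'
```

```text
eef_pos: [0.6161, 0.2459, 0.0521]
wrist_force: [-1.8, 0.3, 5.7]
eef_pos: [0.6161, 0.2459, 0.0521]
wrist_force: [-1.7, 0.2, 5.3]
```

```bash
python3 -m crank '[0.6,0.2,0,0.2,0,0,0,0.6,0.4,0,0.4,0,0,0,0.6,0.6,0,0.6,0,0,0,0.6,0.8,0,0.8,0,0,0,0.6,0.8,0,0.8,0,0,0]' | egrep 'eef|wrist'
```

```text
eef_pos: [0.6162, 0.2459, 0.052]
wrist_force: [-3.3, 1.0, 8.9]
```

Contact at the rib height: 5 to 9 N upward, well below the post tip. Releasing gently.

```bash
python3 -m crank '[0.6,-0.4,0,-0.4,0,0,0,0.6,-0.4,0,-0.4,0,0,0,0.6,-0.4,0,-0.4,0,0,0,0.6,-0.4,0,-0.4,0,0,0,0.6,-0.4,0,-0.4,0,0,0]' 20| egrep 'eef|wrist|grasp|open'
python3 -m crank '[0,0,0,0,0,0,0,-0.2,0,0,0,0,0,0,-0.5,0,0,0,0,0,0,-1,0,0,0,0,0,0,-1,0,0,0,0,0,0]' | egrep 'eef|wrist|grasp|open'
python3 -m crank '[-1,0,0,-10,0,0,0,-1,0,0,-35,0,0,0,-1,0,0,-65,0,0,0,-1,0,0,-100,0,0,0,-1,0,0,-140,0,0,0]' | egrep 'eef|wrist|grasp|open'
python3 - <<'E'
from h import *
s=robot.snapshot("side")[:,:,::-1];t=robot.snapshot("top")[:,:,::-1]
cv2.imwrite("pics/d.png",np.hstack([crop(s,170,290,100,100,4),crop(t,150,190,100,100,4)]))
pp=peg+[0,0,.095]
for n in("side","top"): print(n,proj(n,pp))
E
```

```text
eef_pos: [0.6162, 0.2459, 0.052]
wrist_force: [-2.5, -0.0, 7.4]
opening: 0.0513
grasp_force: 52.9
eef_pos: [0.6161, 0.246, 0.0497]
wrist_force: [0.0, 0.1, 0.8]
opening: 0.0854
grasp_force: 0.0
eef_pos: [0.6265, 0.3452, 0.1499]
wrist_force: [1.2, -0.6, 0.2]
opening: 0.0852
grasp_force: 0.0
side [215.3744 327.1362]
top [179.1124 223.1351]
```

View pics/d.png

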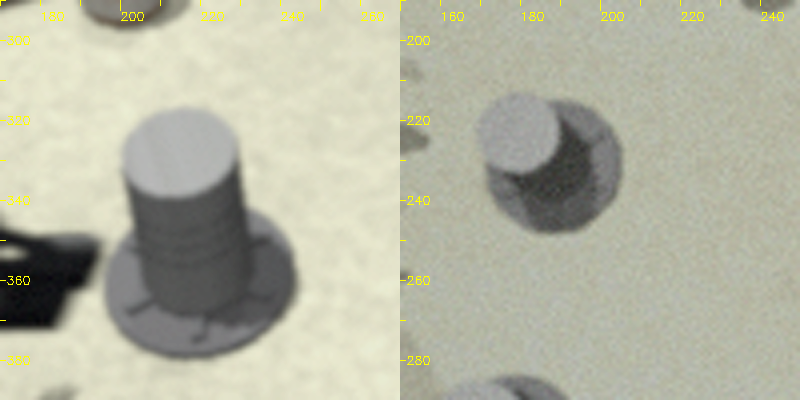

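Side: the measure's base disc at (215.2,328), predicted (215.4,327.1). It stands level with its rim on the ribs; top disc at (180,223). Now the pestle.

```bash
python3 -m crank '[-1,-35,0,-35,0,0,0,-1,-70,0,-70,0,0,0,-1,-80,0,-80,0,0,0,-1,-80,0,-80,0,0,0,-1,-80,0,-80,0,0,0]' | egrep 'eef|wrist'
python3 - <<'E'
from h import *
pp=np.array([plane("side",(365.5,228),.003),plane("top",(372.5,264.5),.01)]);print(pp,pes,"pencup",plane("top",(474,235),.09))
r=rot(-60); delta(np.array([.54,-.05,.25]),rot(-45)); delta(pes+[0,0,.068]-.085*r[:,2],r)
E
```

```text
eef_pos: [0.6267, 0.3447, 0.2608]
wrist_force: [0.5, 0.0, -1.6]
[[ 0.5203 -0.2209  0.003 ]
 [ 0.5185 -0.2324  0.01  ]] [ 0.5224 -0.2266  0.    ] pencup [ 0.5761 -0.4792  0.09  ]
t 11.90 shift mm [-276.   -43.4  292.2] rotvec [-0.0029  0.0016 -0.0018] | F [ 0.5  0.  -1.6] grip 0.0 open 0.0855 q [ 35.9  49.4  43.6 118.2 -31.7 142. ]
t 11.90 shift mm [-250.5  -41.9  464.3] rotvec [-0.0031 -0.2602 -0.0014] | F [ 0.5  0.  -1.6] grip 0.0 open 0.0855 q [ 35.9  49.4  43.6 118.2 -31.7 142. ]
```

```bash
python3 -m crank '[-1,-138,-22,146,0,0,0,-1,-138,-22,146,0,0,0,-1,-138,-22,146,0,0,0,-1,-138,-22,146,0,0,0,-1,-138,-22,146,0,0,0]' | egrep 'eef|wrist';python3 -m crank '[-1,-138,-22,146,0,0,0,-1,-138,-22,146,0,0,0,-1,-138,-22,146,0,0,0,-1,-138,-22,146,0,0,0,-1,-138,-22,146,0,0,0]' | egrep 'eef|wrist'
python3 - <<'E'
from h import *
pes=np.array([.521,-.2266,0])
for an in (-60,-65):r=rot(an); delta(pes+[0,0,.068]-.085*r[:,2],r)
E
```

```text
eef_pos: [0.5781, 0.1411, 0.2534]
wrist_force: [0.1, 0.9, -0.2]
eef_pos: [0.5357, -0.054, 0.2491]
wrist_force: [0.2, 0.1, 1.0]
t 12.90 shift mm [ 28.3   5.1 168.3] rotvec [-0.01   -0.2581 -0.0003] | F [0.2 0.1 1. ] grip 0.0 open 0.0854 q [  8.7  16.6  -9.4  79.1 -43.1 111.1]
t 12.90 shift mm [ 35.3   5.1 170.5] rotvec [-0.01   -0.3453  0.0001] | F [0.2 0.1 1. ] grip 0.0 open 0.0854 q [  8.7  16.6  -9.4  79.1 -43.1 111.1]
```

```bash
python3 -m crank '[-1,7,1,34,-0.002,-0.07,0,-1,14,2,68,-0.004,-0.14,0,-1,21,3,102,-0.006,-0.21,0,-1,28,4,136,-0.008,-0.28,0,-1,35,5,170,-0.01,-0.345,0]' | egrep 'eef|wrist';python3 -m crank '[-1,0,0,0,0,0,0,-1,0,0,0,0,0,0,-1,0,0,0,0,0,0,-1,0,0,0,0,0,0,-1,0,0,0,0,0,0]' | egrep 'eef|wrist'
python3 - <<'E'
from h import *
pes=np.array([.521,-.2266,0])
r=rot(-65); delta(pes+[0,0,.068]-.085*r[:,2],r);delta(pes+[0,0,.068]+.019*r[:,2],r)
s=robot.snapshot("side")[:,:,::-1];t=robot.snapshot("top")[:,:,::-1]
cv2.imwrite("pics/e.png",np.hstack([crop(s,300,150,100,150,4),crop(t,300,190,100,150,4)]))
q=robot.read_state()
for n in("side","top"): print(n,proj(n,q["eef_pos"]), proj(n,q["eef_pos"]+.1*q["tool_rot"][:,2]))
E
```

```text
eef_pos: [0.5336, -0.1453, 0.1039]
wrist_force: [1.1, 0.2, 1.1]
eef_pos: [0.5358, -0.1449, 0.1087]
wrist_force: [-0.0, 0.1, 0.2]
t 13.90 shift mm [ 1.8 -6.3  7.2] rotvec [ 0.0096 -0.0035 -0.0064] | F [-0.   0.1  0.2] grip 0.0 open 0.0852 q [  5.4  31.4 -19.3  61.  -62.7 114.7]
t 13.90 shift mm [  1.4  -7.3 111.2] rotvec [ 0.0096 -0.0035 -0.0064] | F [-0.   0.1  0.2] grip 0.0 open 0.0852 q [  5.4  31.4 -19.3  61.  -62.7 114.7]
side [348.7885 209.4403] [367.1251 203.2343]
top [340.937  251.6335] [375.9287 257.6566]
```

View pics/e.png

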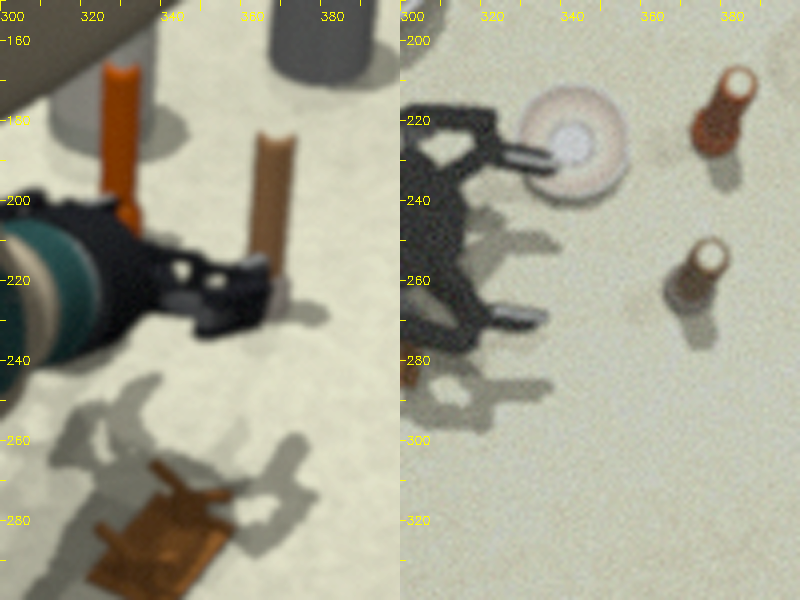

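Cradle now bare in side: arm tips at (338,265), (357.5,273.7) and (325,281.7). The wooden pestle at side (368,205), top (375,259) is in line between the fingers; the orange one and the dish are clear. Advancing.

```bash
python3 -m crank '[-1,1,-6,25,0.01,-0.003,0,-1,1,-6,50,0.01,-0.003,0,-1,1,-6,75,0.01,-0.003,0,-1,1,-6,95,0.01,-0.003,0,-1,1,-6,107,0.01,-0.003,0]' 40| egrep 'eef|wrist';python3 -m crank '[-1,0,0,0,0,0,0,0,0,0,0,0,0,0,0.4,0,0,0,0,0,0,0.7,0,0,0,0,0,0,0.9,0,0,0,0,0,0]' | egrep 'eef|wrist|grasp|open'
python3 -m crank '[0.9,0,0,0,0,0,0,0.9,0,0,0,0,0,0,0.9,0,0,0,0,0,0,0.9,0,0,0,0,0,0,0.9,0,0,0,0,0,0]' | egrep 'eef|wrist|grasp|open'
python3 - <<'E'
from h import *
r=rot(-65); delta(np.array([.521,-.2266,.068])+.019*r[:,2],r); print(robot.read_state()["tool_rot"])
E
```

```text
eef_pos: [0.5185, -0.2419, 0.0604]
wrist_force: [-0.1, -1.0, -0.1]
eef_pos: [0.5198, -0.2403, 0.0607]
wrist_force: [0.3, 0.0, 0.7]
opening: 0.0282
grasp_force: 0.1
eef_pos: [0.5195, -0.2408, 0.0607]
wrist_force: [-0.4, 1.7, 2.4]
opening: 0.0223
grasp_force: 42.7
t 15.50 shift mm [-0.5  0.   2.9] rotvec [-0.0023  0.001  -0.0036] | F [-0.4  1.7  2.4] grip 42.7 open 0.0223 q [ -4.5  31.4 -27.5  34.7 -65.   94.1]
[[ 0.0478  0.9941 -0.0975]
 [ 0.419  -0.1086 -0.9015]
 [-0.9067  0.0022 -0.4217]]
```

```bash
python3 -m crank '[0.9,-6,0,-3,0,0,0,0.9,-30,0,-14,0,0,0,0.9,-70,0,-33,0,0,0,0.9,-110,0,-51,0,0,0,0.9,-145,0,-67,0,0,0]' 60| egrep 'eef|wrist|grasp|open'
python3 - <<'E'
from h import *
r=rot(25);delta(np.array([.47,-.03,.2]),r)
s=robot.snapshot("side")[:,:,::-1];t=robot.snapshot("top")[:,:,::-1]
cv2.imwrite("pics/f.png",np.hstack([crop(s,290,150,100,150,4),np.vstack([crop(t,240,240,100,75,4),crop(t,330,220,100,75,4)])]))
E
```

```text
eef_pos: [0.5181, -0.2413, 0.2216]
wrist_force: [1.1, -0.7, -1.9]
opening: 0.0219
grasp_force: 61.0
t 16.00 shift mm [ 106.2  -70.9 -176.4] rotvec [-0.0007  1.5703 -0.0046] | F [ 1.1 -0.7 -1.9] grip 61.0 open 0.0219 q [ -4.6  17.6 -22.6  53.4 -64.9  94. ]
```

View pics/f.png

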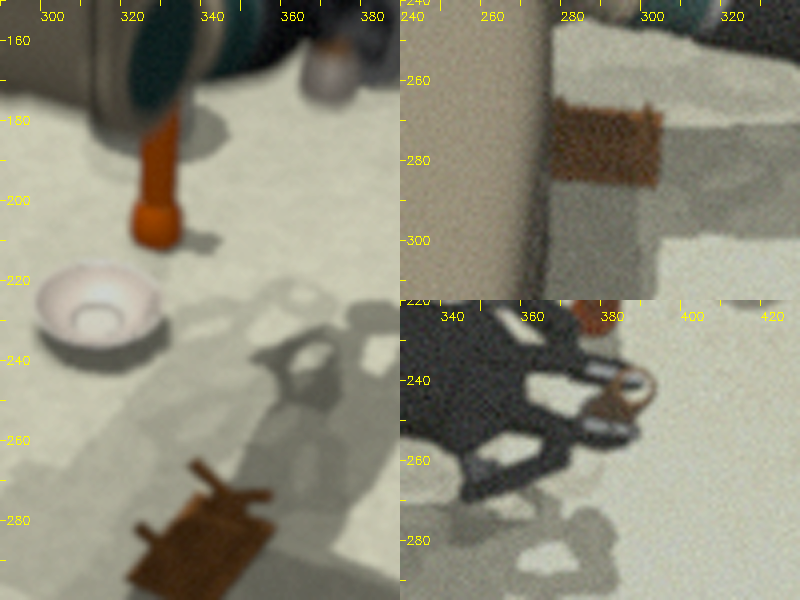

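The pestle hangs in the grip, its white head at side (372,168). In top, the cradle's +x arm tips are at (279.2,265.7) and (302,265.7), and the board's right corners at (305,268) and (304.5,286.7). Locating the cradle from both views.

Run:
```python
from h import *
A=plane("top",(279.2,265.7),.038);B=plane("top",(302,265.7),.038);print("top arms",A,B,"mid",(A+B)/2,np.linalg.norm(A-B))
C,D=plane("top",(305,268),.006),plane("top",(304.5,286.7),.006);print("top board -y corners",C,D,"centre",(C+D)/2+.038*a)
sA,sB,sC=plane("side",(324.5,281.2),.038),plane("side",(339,265),.038),plane("side",(357.5,273.5),.038)
print("side arms",sA,sB,sC,"centre by diag",(sA+sC)/2, "dirs",(sA-sB),(sC-sB))
print("side board",(plane("side",(321.5,294.5),.006)+plane("side",(358.75,281.75),.006))/2)
print("arm height",tri((339,265),(302,265.7)),tri((324.5,281.2),(279.2,265.7)))
```

```text
top arms [0.5144 0.0097 0.038 ] [ 0.5135 -0.0485  0.038 ] mid [ 0.5139 -0.0194  0.038 ] 0.058267284415832184
top board -y corners [ 0.5125 -0.0557  0.006 ] [ 0.4634 -0.0538  0.006 ] centre [ 0.4919 -0.017   0.006 ]
side arms [0.5159 0.0129 0.038 ] [ 0.5094 -0.0443  0.038 ] [ 0.4641 -0.0389  0.038 ] centre by diag [ 0.49  -0.013  0.038] dirs [0.0065 0.0572 0.    ] [-0.0452  0.0054 -0.    ]
side board [ 0.4903 -0.0126  0.006 ]
arm height (array([ 0.5127, -0.0488,  0.0332]), array([-0.5969, -0.1697]), array([0.1599, 0.6223])) (array([0.516 , 0.0102, 0.0351]), array([0.4557, 0.1298]), array([-0.1233, -0.4599]))
```

```bash
python3 -m crank '[0.9,8,-4,-14,0,0.13,0,0.9,15,-8,-28,0,0.26,0,0.9,23,-12,-42,0,0.39,0,0.9,30,-16,-56,0,0.52,0,0.9,37,-20,-70,0,0.65,0]'| egrep 'eef|wrist|grasp|open'
cat >> h.py <<'E'
cr=np.array([.491,-.0155,.039])
def place(h,dep=.017):
    r=rot(25); delta(cr+[0,0,h]+dep*r[:,2],r)
E
python3 - <<'E'
from h import *
place(.12)
E
```

```text
eef_pos: [0.5067, -0.1591, 0.2154]
wrist_force: [-1.0, -0.5, -1.8]
opening: 0.0219
grasp_force: 60.9
t 16.60 shift mm [164.7 -31.2  -4.6] rotvec [ 0.0002  0.915  -0.0032] | F [-1.  -0.5 -1.8] grip 60.9 open 0.0219 q [ -9.9   6.9 -18.6  62.6 -27.4  85.8]
```

```bash
python3 -m crank '[0.9,24,-4,-1,0,0.13,0,0.9,48,-9,-1,0,0.26,0,0.9,72,-14,-2,0,0.39,0,0.9,96,-18,-2,0,0.52,0,0.9,120,-22,-3,0,0.65,0]'| egrep 'eef|wrist|grasp|open'
python3 - <<'E'
from h import *
place(.12)
E
```

```text
eef_pos: [0.4967, -0.0502, 0.1621]
wrist_force: [-0.7, 0.2, -1.3]
opening: 0.0218
grasp_force: 60.9
t 17.10 shift mm [37.3 -9.5 25.2] rotvec [ 0.0021  0.2659 -0.0037] | F [-0.7  0.2 -1.3] grip 60.9 open 0.0218 q [-18.8   6.7 -22.   63.4   9.5  77.3]
```

```bash
python3 -m crank '[0.9,12,-3,8,0,0.09,0,0.9,25,-6,17,0,0.18,0,0.9,37,-9,25,0,0.265,0,0.9,37,-9,25,0,0.265,0,0.9,37,-9,25,0,0.265,0]'| egrep 'eef|wrist|grasp|open'
python3 - <<'E'
from h import *
place(.12);place(.03)
s=robot.snapshot("side")[:,:,::-1];t=robot.snapshot("top")[:,:,::-1]
cv2.imwrite("pics/g.png",np.hstack([crop(s,280,170,100,150,4),crop(t,240,200,100,150,4)]))
q=robot.read_state(); Rt=q["tool_rot"]; p=q["eef_pos"]-.017*Rt[:,2]; ax=Rt@rot(25).T@a
for n in("side","top"): print(n,"p68",proj(n,p),"head",proj(n,p+.068*ax),"end",proj(n,p-.062*ax))
E
```

```text
eef_pos: [0.4921, -0.0101, 0.1433]
wrist_force: [-0.4, 0.5, -0.1]
opening: 0.0219
grasp_force: 60.9
t 17.60 shift mm [ 1.7 -0.5  0.4] rotvec [ 0.0011  0.0075 -0.0043] | F [-0.4  0.5 -0.1] grip 60.9 open 0.0219 q [-22.7   9.5 -24.4  63.6  23.5  72. ]
t 17.60 shift mm [-35.7  -0.4  82.2] rotvec [ 0.0011  0.0075 -0.0043] | F [-0.4  0.5 -0.1] grip 60.9 open 0.0219 q [-22.7   9.5 -24.4  63.6  23.5  72. ]
side p68 [343.2704 231.5898] head [324.7112 251.6097] end [359.0071 214.6145]
top p68 [287.411  266.4032] head [258.2758 263.7357] end [314.0181 268.8391]
```

View pics/g.png

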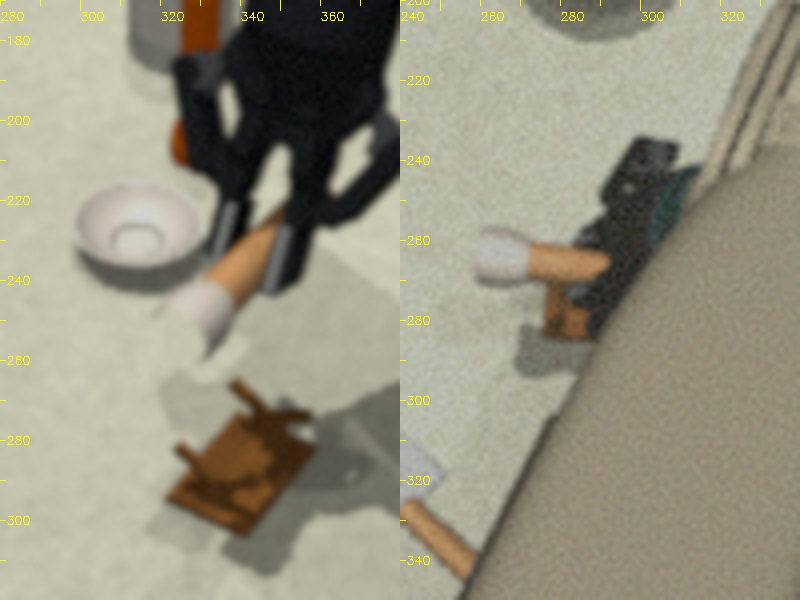

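The pestle is level above the cradle: head end at side (326.5,253), predicted (324.7,251.6); top (258.8,263.7), predicted (258.3,263.7). The head will lie beyond the +y end. Lowering.

```bash
python3 -m crank '[0.9,-6,0,16,0,0.007,0,0.9,-14,0,36,0,0.007,0,0.9,-23,0,56,0,0.007,0,0.9,-31,0,72,0,0.007,0,0.9,-36,0,82,0,0.007,-0.004]'| egrep 'eef|wrist|grasp|open'
python3 -m crank '[0.9,-1.5,0,4,0,0,0,0.9,-3.5,0,8,0,0,0,0.9,-5,0,11,0,0,0,0.9,-6.5,0,15,0,0,0,0.9,-7.5,0,17,0,0,0]'| egrep 'eef|wrist|grasp|open'
python3 - <<'E'
from h import *
place(0)
E
```

```text
eef_pos: [0.4932, -0.0082, 0.054]
wrist_force: [-0.8, -0.6, -0.3]
opening: 0.0219
grasp_force: 60.9
eef_pos: [0.4936, -0.0081, 0.0361]
wrist_force: [-0.0, -0.4, -1.2]
opening: 0.0224
grasp_force: 60.9
t 18.70 shift mm [-5.7 -1.8 11.2] rotvec [ 0.0034 -0.0005  0.0015] | F [-0.  -0.4 -1.2] grip 60.9 open 0.0224 q [-22.7  17.4 -30.1  49.9  24.   71.7]
```

```bash
python3 -m crank '[0.9,-0.5,-1,1.5,0,0,0,0.9,-1,-1.5,3,0,0,0,0.9,-1.5,-1.5,4.5,0,0,0,0.9,-2,-1.5,5.5,0,0,0,0.9,-2,-1.5,5.5,0,0,0]'| egrep 'eef|wrist'
python3 -m crank '[0.9,-0.2,0,0.5,0,0,0,0.9,-0.4,0,1,0,0,0,0.9,-0.6,0,1.5,0,0,0,0.9,-0.8,0,2,0,0,0,0.9,-0.8,0,2,0,0,0]'| egrep 'eef|wrist'
```

```text
eef_pos: [0.4922, -0.0074, 0.0304]
wrist_force: [-0.2, 0.1, 0.2]
eef_pos: [0.4929, -0.0073, 0.0291]
wrist_force: [-1.2, -0.7, 8.2]
```

```bash
python3 -m crank '[0.9,-0.1,0,0.2,0,0,0,0.9,-0.2,0,0.5,0,0,0,0.9,-0.3,0,0.7,0,0,0,0.9,-0.4,0,0.9,0,0,0,0.9,-0.4,0,0.9,0,0,0]'| egrep 'eef|wrist'
```

```text
eef_pos: [0.493, -0.0073, 0.029]
wrist_force: [-3.2, -1.4, 13.8]
```

```bash
python3 -m crank '[0.9,0,-1,0,0,0,0,0.9,0,-1,0,0,0,0,0.9,0,-1,0,0,0,0,0.9,0,-1,0,0,0,0,0.9,0,-1,0,0,0,0]'| egrep 'eef|wrist'
python3 - <<'E'
from h import *
s=robot.read_state(); print(s["ft_torque"],s["wrist_force"],s["tool_rot"][:,2])
im={n:robot.snapshot(n)[:,:,::-1] for n in("side","top")}
# fit the white head in side view: bright low-saturation blob near expected place
for dep in(.012,.017):
  p=s["eef_pos"]-dep*s["tool_rot"][:,2]
  for n in im: print(dep,n,proj(n,p+.068*a).round(1),proj(n,p+.044*a).round(1))
for n,(x,y,w,h) in dict(side=(295,255,60,50),top=(240,250,50,40)).items():
  c=im[n][y:y+h,x:x+w]; hsv=cv2.cvtColor(c,cv2.COLOR_BGR2HSV); wood=((hsv[...,0]<16)&(hsv[...,1]>90)&(hsv[...,2]>90))
  print(n,"wood px",wood.sum(), np.argwhere(wood).mean(0)[::-1]+[x,y] if wood.any() else "")
E
```

```text
eef_pos: [0.4929, -0.0073, 0.029]
wrist_force: [-1.2, -0.4, 12.0]
[0.2201 0.1674 0.1509] [-1.1938 -0.3751 11.9821] [ 0.051   0.4213 -0.9055]
0.012 side [322.6 296.8] [328.9 289.5]
0.012 top [261.3 271.6] [270.7 272.5]
0.017 side [323.3 294.6] [329.5 287.3]
0.017 top [261.9 271.5] [271.3 272.3]
side wood px 149 [336.9128 277.9463]
top wood px 62 [281.6129 272.871 ]
```

The moment (0.22 Nm for 12 N) puts the contact at the +y plate only, so the head end is slightly low. I turn about tool y to level it.

```bash
for i in 1; do python3 -m crank '[0.9,0,0,0,0,0.01,0,0.9,0,0,0,0,0.02,0,0.9,0,0,0,0,0.03,0,0.9,0,0,0,0,0.03,0,0.9,0,0,0,0,0.03,0]'| egrep 'eef|wrist'; done
python3 - <<'E'
from h import *
s=robot.read_state(); print(s["ft_torque"],s["wrist_force"],s["tool_rot"][:,2])
E
```

```text
eef_pos: [0.4935, -0.0073, 0.0293]
wrist_force: [0.2, -0.6, 12.2]
[ 0.3271  0.09   -0.0329] [ 0.2349 -0.5659 12.2318] [ 0.0549  0.4487 -0.892 ]
```

```bash
cat >> h.py <<'E'
def tq():
    s=robot.read_state(); F=s["wrist_force"];T=s["ft_torque"]; print("F",F.round(1),"T",T.round(3),"z",s["eef_pos"][2].round(4))
E
python3 -m crank '[0.9,0,0,0,0,-0.01,0,0.9,0,0,0,0,-0.03,0,0.9,0,0,0,0,-0.045,0,0.9,0,0,0,0,-0.06,0,0.9,0,0,0,0,-0.06,0]'>/dev/null; python3 -c "from h import *; tq()"
python3 -m crank '[0.9,0.8,0,-1.7,0,0.01,0,0.9,0.8,0,-1.7,0,0.02,0,0.9,0.8,0,-1.7,0,0.03,0,0.9,0.8,0,-1.7,0,0.03,0,0.9,0.8,0,-1.7,0,0.03,0]'>/dev/null; python3 -c "from h import *; tq()"
```

```text
F [-1.3 -1.4  9.9] T [ 0.148 -0.049  0.043] z 0.0289
F [1.  0.3 6.8] T [ 0.006 -0.118 -0.033] z 0.0296
```

The moment is now balanced at 6.8 N, so the shaft bears on both plates. Easing off and releasing.

```bash
python3 -m crank '[0.9,0.2,0,-0.5,0,0,0,0.8,0.2,0,-0.5,0,0,0,0.8,0.2,0,-0.5,0,0,0,0.8,0.2,0,-0.5,0,0,0,0.8,0.2,0,-0.5,0,0,0]' 20 | egrep 'open|grasp'; python3 -c "from h import *; tq()"
python3 -m crank '[0.5,0,0,0,0,0,0,0.45,0,0,0,0,0,0,0.4,0,0,0,0,0,0,0.3,0,0,0,0,0,0,0.2,0,0,0,0,0,0]'| egrep 'open|grasp'; python3 -c "from h import *; tq()"
```

```text
opening: 0.0221
grasp_force: 61.4
F [4.1 0.7 4.5] T [ 0.027 -0.604 -0.182] z 0.0298
opening: 0.0343
grasp_force: 0.0
F [-0.6 -0.8  0.8] T [-0.407  0.04   0.049] z 0.0286
```

```bash
python3 -m crank '[-0.5,0,0,0,0,0,0,-0.5,0,0,0,0,0,0,-0.5,0,0,-15,0,0,0,-0.5,0,0,-35,0,0,0,-0.5,0,0,-60,0,0,0]'| egrep 'eef|open|wrist'
python3 -m crank '[-0.5,0,0,-40,0,0,0,-0.5,0,0,-80,0,0,0,-0.5,0,0,-120,0,0,0,-0.5,0,0,-150,0,0,0,-0.5,0,0,-150,0,0,0]'| egrep 'eef|open|wrist'
python3 - <<'E'
from h import *
im={n:robot.snapshot(n) for n in("side","top")}
for n in im: cv2.imwrite(f"pics/end_{n}.png",im[n][:,:,::-1])
ax=a
for n in im:
  print(n,"expected head end",proj(n,cr+.068*a).round(1),"neck",proj(n,cr+.04*a).round(1),"tail",proj(n,cr-.062*a).round(1))
# row/column profile along the expected axis
for n in im:
  for s in range(-76,92,8):
    u=proj(n,cr+s/1000*a); print(s,im[n][int(round(u[1])),int(round(u[0]))],end=" ")
  print()
E
```

```text
eef_pos: [0.4865, -0.0318, 0.0835]
wrist_force: [0.2, -1.2, 0.4]
opening: 0.0641
eef_pos: [0.4833, -0.098, 0.2236]
wrist_force: [0.1, -0.7, -0.4]
opening: 0.064
side expected head end [323.9 296.3] neck [331.2 287.8] tail [355.9 258.9]
top expected head end [262.5 272.2] neck [273.5 273.1] tail [313.4 276.7]
-76 [135 134 119] -68 [130 121 103] -60 [121  89  57] -52 [110  81  52] -44 [117  86  56] -36 [122  90  58] -28 [125  93  60] -20 [126  93  61] -12 [123  91  59] -4 [125  93  61] 4 [126  93  60] 12 [122  89  57] 20 [124  92  60] 28 [126  98  71] 36 [133 126 117] 44 [138 131 121] 52 [140 133 123] 60 [98 79 64] 68 [80 71 58] 76 [134 133 118] 84 [124 124 110] 
-76 [131 134 118] -68 [130 133 121] -60 [108  93  74] -52 [126 100  72] -44 [121  93  64] -36 [123  94  66] -28 [125  96  66] -20 [128 101  72] -12 [130 103  72] -4 [123  97  66] 4 [131 103  70] 12 [130 102  72] 20 [127  97  69] 28 [123  94  65] 36 [132 105  80] 44 [129 130 121] 52 [129 131 121] 60 [131 131 128] 68 [133 126 120] 76 [134 135 120] 84 [128 131 120]
```

Run:
```python
from h import *
for n in("side","top"):
  im=cv2.imread(f"pics/end_{n}.png").astype(float)
  for s in(-50,-40,-14,-4,6,16):
    u=proj(n,cr+s/1000*a); d=proj(n,cr+(s+10)/1000*a)-u; d/=np.linalg.norm(d); nn=np.array([-d[1],d[0]])
    ks=np.arange(-14,14.1,.5)
    pr=[cv2.getRectSubPix(im.astype(np.float32),(1,1),tuple(map(float,u+k*nn)))[0,0] for k in ks]
    sat=np.array([x[2]-x[0] for x in pr]); v=np.array([x[2] for x in pr]); w=ks[(sat>35)&(v>95)]
    print(n,s,"normal",nn.round(2),"wood",w.min() if len(w) else None,w.max() if len(w) else None, "R", v[::4].astype(int))
  for k in (12,): print("12mm in px",np.linalg.norm(proj(n,cr+[.012,0,0])-proj(n,cr)),"z 5mm:",proj(n,cr+[0,0,.005])-proj(n,cr))
```

```text
side -50 normal [-0.76 -0.65] wood -2.0 5.5 R [135 138 138 139 129  85  97 115 128 127 123 135 129 124 124]
side -40 normal [-0.76 -0.65] wood -2.0 5.5 R [117 120 124 136 127  85 101 123 138 135 121 138 133 130 132]
side -14 normal [-0.76 -0.65] wood -2.5 6.0 R [ 55  50  50  44  46  73 102 122 140 139 102  73 100 135 139]
side -4 normal [-0.76 -0.65] wood -2.0 6.0 R [ 70  50  45  43  47  74  99 123 139 140 127 137 140 136 136]
side 6 normal [-0.76 -0.65] wood -2.0 6.0 R [ 71  53  46  43  48  73 100 122 140 141 131 139 138 141 140]
side 16 normal [-0.76 -0.65] wood -2.0 6.0 R [ 73  52  49  44  47  73  99 123 139 140 127 136 137 136 140]
12mm in px 5.542421832398525 z 5mm: [ 0.0928 -1.698 ]
top -50 normal [ 0.09 -1.  ] wood -2.5 4.5 R [123 125 121  86  79  73 101 122 128 106 116 124 128 131 134]
top -40 normal [ 0.09 -1.  ] wood -2.0 4.5 R [125 114 107  78  67  65  99 125 127 104  93  99 126 132 130]
top -14 normal [ 0.09 -1.  ] wood -2.0 7.5 R [132 126  87  68  60  63 104 127 131 118  89 100 127 128 132]
top -4 normal [ 0.09 -1.  ] wood -9.5 8.0 R [131 118  94  80  60  66 104 125 132 119  93 104 127 132 133]
top 6 normal [ 0.09 -1.  ] wood -10.0 7.5 R [133 131 103  72  61  69 102 128 133 117  94 110 131 130 134]
top 16 normal [ 0.09 -1.  ] wood -9.0 7.5 R [129 122  90  79  63  66 105 126 132 119  87 102 127 131 132]
12mm in px 4.660315961329543 z 5mm: [-0.0896 -0.2852]
```

The shaft's profile sits at the same offset from the expected axis (39 mm high) along its whole length in both views. It is level in both notches, with its head beyond the +y end. Handing in.

```bash
python3 -c "from cell import robot; print(robot.read_state()['t'], robot.sign_off())"
```

```text
the job is handed in; nothing more can be done
24.4 None
```

I handed the job in at 24.4 s. By the camera checks, the measure stands upside down with its rim on the peg's ribs, and the pestle lies level in both cradle notches with its head clear beyond the +y end. I saw no sign of the other things being disturbed, but I did not check each one at the end, and sign-off gave no verdict.

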